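# Free the sagging gate bolt and hold the gate ajar

### The arm

A 6-joint arm with a two-finger parallel gripper is mounted at the origin on the work surface. World frame = base frame: x ahead of the robot, y to its left, z up, the work surface at z = 0. Lengths are in m, angles in rad, forces in N, time in s.
With the tool pointing down it reaches from about 0.4 to 0.925 m from the base axis. Payload 3.4 kg.
Tool frame: the origin (TCP) lies between the finger pads; the fingertips stand 14 mm ahead of it and the grasp point (between the pads) lies 5 mm behind it; z points along the fingers, y is the direction in which the jaws open and shut (so a half turn about z gives the same grasp; the last joint's range is limited). The gripper opens to 85 mm and grips with 20 to 120 N. Pads are 22 mm wide; open, the fingers measure 114 mm over their backs; the gripper's body (76 mm by 85 mm) begins 54 mm behind the grasp point. The pads swing forward as they close: fully open they stand 13 mm farther back than shut.
Start: joints at [1.079, 0.307, 1.506, -0, 1.328, -0.073], TCP at [0.234, 0.525, 0.245] pointing down, gripper open.
Joint ranges: [-3.12, 3.12], [-1.05, 2.28], [0.14, 2.33], [-1.42, 4.57], [0.1, 2.73], [-2.68, 2.68]. Speed limits (rad/s): [2.57, 2.57, 3.14, 3.14, 3.14, 3.14].

### API

Orientations are given as a unit quaternion [w, x, y, z].
In Python, from station import get_state, camera, camera_params, job_done gives the robot as it stands. The module is installed in compiled form; this text tells all that it offers.
- The arm moves only by the tool step_arm, never from a script. Its argument "motion" is a list that holds one entry, the list of rows, each a list of 6 numbers: the shift along the world's x, y, z in cm, then the turn, a rotation vector about the world's x, y, z in degrees. In form: [[[x, y, z, wx, wy, wz], ...]]. A call has 1 to 20 rows; each row shifts and turns the pose as measured when the row begins; what a row does not reach is not made up. A row lasts 1/12 s, in which the tool goes at most 41.7 mm and 7.16 degrees, less where a joint would pass 70% of its speed; a pose out of reach is approached as far as the arm can. A call is refused whole if a number of a shift passes 4.17 or a number of a turn 7.16, either way. A call with a gripper value outside its range is refused whole. "grip" is the gripper command: -1 is fully open, 1 is shut, values between are in proportion, set as the call begins (left out, the last holds). The fingers move at their own pace and stop on an object; "newtons" is the grip in N (left out, the last holds). Time passes only in rows, so rows that do not move let the fingers close. It gives the time, the measured TCP pose, the force and the opening at its end, in the units of the state.
- get_state(): the state, without advancing time (a new reading comes with each control period).
- camera(name): name is "side" or "top" or "wrist"; returns the picture (420x560x3 uint8, blue, green, red); there is no depth.
- camera_params(name): a dict with "mtx" (3x3 intrinsics, pixels), "k1" (the pictures are not rectified: a ray, as slopes to the right and down, at radius r is drawn at 1 + k1 r^2 times it, then the intrinsics apply), "eye" and "rotation" of the camera in the world; the wrist camera has in their place "tool_from_camera" (4x4, takes a point from camera to tool coordinates, whose origin is the TCP and whose axes are the flange's). Camera axes: x right, y down, z forward; pixel columns grow to the right and rows downward; lengths in m; the calibration is good to about 2 mm. A picture is of the moment at which its call begins: read the wrist's pose just before it. camera_params takes no time and is no camera call.
- job_done(): hands the job in, once; it reports no verdict.
The state is a dict: "time": time; "joint_positions": joint angles; "dq": joint speeds; "tau": joint torques, N m; "tcp_pos": TCP position; "ee_rot": TCP orientation; "force": force on the tool from outside, world axes, zero at the start; "wrist_torque": the same for the moment, N m; "finger_gap": finger opening in m.
Only numpy, scipy, OpenCV 4.12 (cv2) and the standard library are available. Lean on these libraries where they do the work, as an engineer would, in place of code of your own. Each camera call takes 0.05 s, during which the arm holds its last target.

### The job

The end panel of a small-animal run stands on the fold-down bench so that its bent keeper can be straightened. Free the gate's sagging barrel bolt: lift it by the handle so that the lock notch in its nose comes up over the keeper's bent-up lip, without wrenching it against the keeper, and draw it back all the way while the gate is still shut. Then swing the gate open about a hand's width against its sprung hinges and finish still holding it there, leaving the tray, mug, bracket and C-clamp where they are.

Things in the scene. Friction and masses are not known exactly. Their poses are not given: they have to be found in the camera images.
- panel: End panel of the run, fixed to the bench: wooden sill 430 x 70 x 22 mm on two cross feet, two posts 40 x 40 mm, tops at 228 mm, centred 165 mm either side of the middle. Origin: centre of the sill's underside. x points level out of the face that carries the bolt (away from the robot, within 0.3 rad), y along the panel from hinge post to latch post, z up. Front faces of posts and gate: x = 20 mm.
- gate: The gate: framed wooden leaf with wire infill, 282 wide, 190 high, 22 mm thick, 32 to 222 mm above the bench, 0.9 kg. Origin: on the vertical hinge axis at bench height; shut, its axes are the panel's, the leaf reaching from y = 2 to 284 mm, front face x = -4 mm. It opens by turning clockwise seen from above (latch edge to +x). Sprung hinges shut it: 0.2 N m shut, 0.3 N m at 0.4 rad.
- hinge (a point): Point on the gate's vertical hinge axis, at bench height: x = 24 mm, y = -143 mm in the panel's frame. Axes as the panel's.
- handle (a point): Middle of the grip of the bolt's handle, 44 mm off the gate's face: a level steel bar 12 mm thick standing straight out from the gate, free from 28 to 58 mm off the face, then a 19 mm ball. Straps reach 24 and keeper 27 mm off the face; above, below and beside the bar is free space. At the start about 187 mm above the bench. x: out along the handle, y: along the rod to its nose, z: up.
- bolt (a joint): How far the rod (14 mm thick) is drawn back, m: 0 shot home, 0.045 fully drawn (stop). To draw it the handle moves along -y of point handle. It rubs with about 1.2 N and stays where it is left. From about 0.030 the nose is out of the keeper and the gate is free.
- barrel (a joint): Lift of the barrel (150 x 38 mm plate with two straps carrying the rod) out of its sag, rad: 0 hanging, 0.06 level, 0.12 stop. It swings on its rear screw, 100 mm from the handle (55 when drawn), weighs about 3 N on the hand and sinks back when let go. Handle raised 4 mm: nose just clears the lip; 12 mm: stop; about 8 mm is right, then draw straight back at that height.
- nose (a point): Centre of the tip of the rod's nose. A lock notch (9 mm long, 7 mm deep) in the rod's underside begins 18 mm behind the tip; its front wall catches the lip after 1 to 3 mm of free play if the rod is pulled without lifting. Axes as point handle.
- keeper: Keeper, fixed to the latch post: 3 mm metal strip bent into a trough open on top, 26 mm long along the panel's y, 27 mm off the post's face; its front upstand (top 206 mm above the bench) keeps the nose in. Its edge nearest the gate is bent up into a lip. Origin: on the post's face at its gate-side end, 193 mm above the bench; axes as the panel's.
- lip (a point): Middle of the top edge of the keeper's bent-up lip (3 mm thick, 20 mm wide), 183 mm above the bench. Axes as the panel's.
- tray: Bystander: white plastic tray 150 x 210 x 35 mm with a few screws in it. Origin: centre of its underside.
- mug: Bystander: small stainless steel mug, 72 mm diameter, 80 mm high. Origin: centre of its underside, handle along its y.
- bracket: Bystander: aluminium angle bracket, two legs of 60 mm, 40 mm wide, 4 mm thick. Origin: centre of the lying leg's underside; the other leg stands up at its -x end.
- cclamp: Bystander: blue C-clamp lying flat, about 195 x 110 mm, 20 mm high. Origin: on the bench, middle of the frame; its screw lies along x.

How it is judged:
On the way:
1. the bolt is drawn back clear of the keeper with the gate still shut (value of joint bolt above 0.034 m and angle between the x axis of gate and the x axis of panel, either way round below 0.08 rad), for 0.1 s.
At the end, for the whole second after the job is handed in: The robot still holds: its fingers bear on the gate or on the bolt it carries with more than 0.5 N, the gate stands still (under 0.1 rad/s) open 0.22 to 0.60 rad (62 to 168 mm at its latch edge), and the bolt is drawn back more than 30 mm (angle between the x axis of gate and the x axis of panel, either way round between 0.22 and 0.6 rad and angular speed of gate below 0.1 rad/s and value of joint bolt above 0.03 m and contact force between the fingers and gate above 0.5 N); the arm keeps its last pose, push and grip.
It fails at once if the keeper is wrenched or knocked (more than 40 N) (contact force between keeper and anything else above 40 N).
It fails at once if a bystander is moved more than 20 mm (distance of any of tray, mug, bracket, cclamp from where it was at the start of the episode above 0.02 m).
It also fails if it takes over 38 s, if anything falls off the work surface, if the arm or the gripper's body presses on something with over 40 N, if the wrist force passes 120 N, or if a joint passes its speed limit or range.

## Working session

There is one attempt and no reset: what is moved stays moved. The work goes in short steps, Python scripts to look and compute and a tool call to move; the robot and the scene stay as the last step left them, time stands still between calls to the robot, and variables do not carry over. Pictures are saved under pics/ and viewed, and the job is handed in when it is done.

Besides the shell and the picture viewer there is one more tool, called after ">>>" as name(argument=value, ...), one argument or row to a line, values as JSON. step_arm: Moves the arm, as the interface text tells. Its arguments: {"type":"object","properties":{"motion":{"type":"array","items":{"type":"array","items":{"type":"array","items":{"type":"number"}}}},"grip":{"type":"number"},"newtons":{"type":"number"}},"required":["motion"]}

```bash
mkdir -p pics; python3 - <<'E'
from station import *
import cv2
print(get_state())
for n in ["side","top","wrist"]:
    cv2.imwrite(f"pics/{n}0.png",camera(n)); print(n,camera_params(n))
E
```

```text
{'time': 0.0, 'joint_positions': array([ 1.07852819e+00,  3.07584969e-01,  1.50767298e+00,  4.01266619e-06,
        1.32842518e+00, -7.34698989e-02]), 'dq': array([-0.00015695, -0.00012269, -0.00022332, -0.00135765,  0.00149152,
        0.00107842]), 'tau': array([-1.75415007e-04, -4.57545555e+01, -2.51920438e+01, -2.12155478e-04,
        1.31106935e-02, -1.55464654e-06]), 'tcp_pos': array([0.23351527, 0.52470627, 0.24437433]), 'ee_rot': array([-2.93608173e-04,  2.07872544e-01,  9.78155362e-01, -1.00315571e-03]), 'force': array([ 0.1714296 , -0.37108297, -0.32134859]), 'wrist_torque': array([ 0.01383158, -0.01545059, -0.04924653]), 'finger_gap': 0.08555082568979748}
side {'mtx': array([[546.02062409,   0.        , 293.89213751],
       [  0.        , 546.02062409, 211.90548881],
       [  0.        ,   0.        ,   1.        ]]), 'k1': -0.19816936502663068, 'eye': array([ 0.07672173, -1.07773687,  1.34411776]), 'rotation': array([-0.36025186,  0.9157772 , -0.16582327,  0.06382285])}
top {'mtx': array([[535.14123388,   0.        , 279.67524331],
       [  0.        , 535.14123388, 203.53231206],
       [  0.        ,   0.        ,   1.        ]]), 'k1': 0.05368584877547149, 'eye': array([ 0.23117058, -0.01896006,  1.49515654]), 'rotation': array([-0.0629402 ,  0.70611134, -0.70179435,  0.07021393])}
wrist {'mtx': array([[363.13093405,   0.        , 275.10313298],
       [  0.        , 363.13093405, 205.08305328],
       [  0.        ,   0.        ,   1.        ]]), 'k1': -0.0956895840685595, 'tool_from_camera': array([[-8.04379359e-04, -9.44505764e-01, -3.28493859e-01,
         8.47599777e-02],
       [ 9.99999673e-01, -7.30693328e-04, -3.47753945e-04,
        -3.46389156e-04],
       [ 8.84273340e-05, -3.28494031e-01,  9.44506042e-01,
        -1.26964699e-01],
       [ 0.00000000e+00,  0.00000000e+00,  0.00000000e+00,
         1.00000000e+00]])}
```

View pics/side0.png

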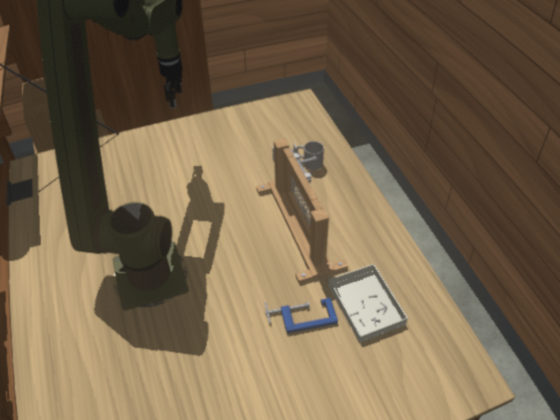

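View pics/top0.png

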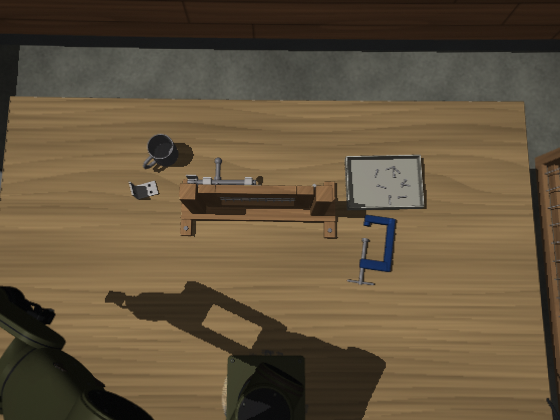

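View pics/wrist0.png

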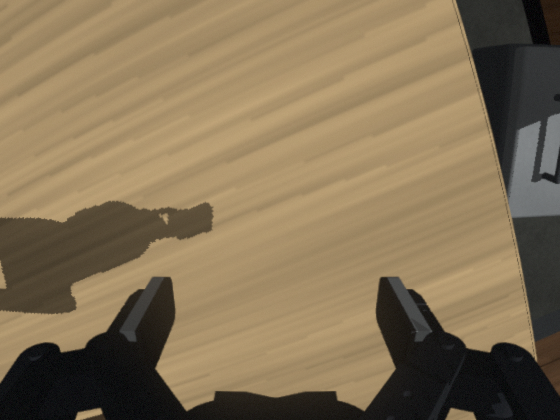

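```bash
cat > h.py <<'E'
from station import *
import cv2, numpy as np
from scipy.spatial.transform import Rotation as R
def rot(q): return R.from_quat([q[1],q[2],q[3],q[0]])
def cam(n,st=None):
    p=camera_params(n)
    if n=="wrist":
        st=st or get_state(); T=p["tool_from_camera"]; Rt=rot(st["ee_rot"]).as_matrix()
        return p["mtx"],p["k1"],Rt@T[:3,3]+st["tcp_pos"],Rt@T[:3,:3]
    return p["mtx"],p["k1"],np.array(p["eye"]),rot(p["rotation"]).as_matrix()
def ray(c,uv):
    m,k,e,r=c
    d=np.array([k,0,0,0,0.])
    xy=cv2.undistortPoints(np.array([[uv]],float),m,d).ravel()
    return e,r@np.array([xy[0],xy[1],1])
def onz(c,uv,z):
    e,d=ray(c,uv); return e+d*(z-e[2])/d[2]
def proj(c,P):
    m,k,e,r=c; q=(np.atleast_2d(P)-e)@r
    return cv2.projectPoints(q,np.zeros(3),np.zeros(3),m,np.array([k,0,0,0,0.]))[0].reshape(-1,2)
def tri(c1,u1,c2,u2):
    e1,d1=ray(c1,u1);e2,d2=ray(c2,u2)
    s=np.linalg.lstsq(np.c_[d1,-d2],e2-e1,rcond=None)[0]
    a=e1+s[0]*d1;b=e2+s[1]*d2; return (a+b)/2,np.linalg.norm(a-b)
E
python3 - <<'E'
from h import *
t=cv2.imread("pics/top0.png");s=cv2.imread("pics/side0.png")
cv2.imwrite("pics/topz.png",cv2.resize(t[140:250,175:345],None,fx=4.6,fy=4.6,interpolation=cv2.INTER_CUBIC))
cv2.imwrite("pics/sidez.png",cv2.resize(s[130:290,245:360],None,fx=3.7,fy=3.7,interpolation=cv2.INTER_CUBIC))
c=cam("top")
for u in [(218,160),(218,182),(325,187),(193,187)]: print(u,onz(c,u,.187))
E
```

```text
(218, 160) [0.59154397 0.12428963 0.187     ]
(218, 182) [0.5346461  0.12281346 0.187     ]
(325, 187) [ 0.52386138 -0.14515037  0.187     ]
(193, 187) [0.52133737 0.18467752 0.187     ]
```

View pics/topz.png

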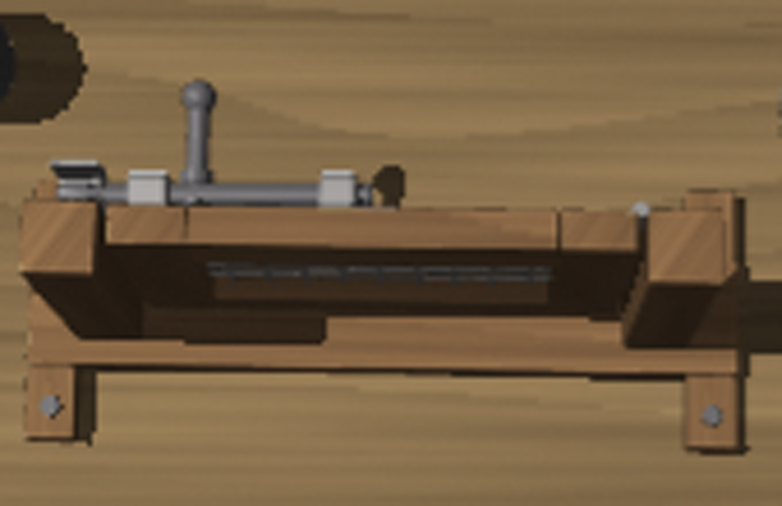

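View pics/sidez.png

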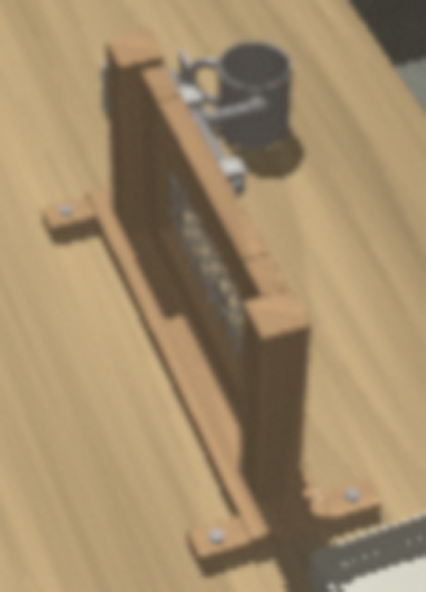

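```bash
python3 - <<'E'
from h import *
c=cam("top");z=lambda a,b:(175+a/4.6-.4,140+b/4.6-.4)
for n,a,b,h in [("LF",22,200,.228),("LFr",98,206,.228),("LBl",20,271,.228),("LBr",96,273,.228),("HFl",648,211,.228),("HFr",728,212,.228),("HBl",648,281,.228),("ball",198,96,.187),("bar",199,140,.187),("gateL",106,208,.222),("gateR",638,209,.222)]:
    print(n,onz(c,z(a,b),h).round(4))
s=cam("side");zs=lambda a,b:(245+a/3.7-.4,130+b/3.7-.4)
print(tri(c,z(198,96),s,zs(262,103)))
E
```

```text
LF [0.5217 0.2114 0.228 ]
LFr [0.5188 0.1715 0.228 ]
LBl [0.4836 0.2109 0.228 ]
LBr [0.4828 0.1713 0.228 ]
HFl [ 0.5183 -0.1181  0.228 ]
HFr [ 0.5181 -0.1603  0.228 ]
HBl [ 0.4807 -0.1178  0.228 ]
ball [0.5903 0.1252 0.187 ]
bar [0.5655 0.124  0.187 ]
gateL [0.5191 0.1682 0.222 ]
gateR [ 0.5207 -0.1133  0.222 ]
(array([0.59200096, 0.12407382, 0.19247122]), np.float64(0.006256271386133292))
```

>>> step_arm(
  motion=[
    [[0,0,3,0,0,0],[1,-1,3,0,0,1.5],[2,-2.5,0,0,0,1.5],[2,-2.5,0,0,0,1.5],[2,-2.5,0,0,0,1.5],[2,-2.5,0,0,0,1.5],[2,-2.5,0,0,0,1.5],[2,-2.5,0,0,0,1.5],[2,-2.5,0,0,0,1.5],[2,-2.5,0,0,0,1.5],[2,-2.5,0,0,0,1.5],[2,-2.5,0,0,0,1.5],[2,-2.5,0,0,0,1.5],[2,-2.5,0,0,0,1.5],[2,-2.5,0,0,0,1.5],[2,-2.5,0,0,0,1.5],[2,-2.5,0,0,0,1.5],[0,0,0,0,0,0]],
  ],
  grip=-0.2,
  newtons=40,
)

```text
time: 1.65
tcp_pos: [0.5506, 0.119, 0.301]
ee_rot: [-0.002, -0.015, 1.0, -0.005]
force: [0.7, 1.0, -0.2]
finger_gap: 0.0511
```

>>> step_arm(
  motion=[
    [[1.3,0.5,0,0,0,-1.5],[0,0,0,0,0,0],[0,0,0,0,0,0]],
  ],
)

```text
time: 1.9
tcp_pos: [0.564, 0.1212, 0.2994]
ee_rot: [-0.004, 0.001, 1.0, -0.005]
force: [-0.2, 0.5, -0.5]
finger_gap: 0.0514
```

```bash
python3 - <<'E'
from h import *
st=get_state(); print(st["tcp_pos"],st["ee_rot"],st["force"])
cv2.imwrite("pics/w1.png",camera("wrist"))
c=cam("wrist",st)
print(proj(c,[[.564,.1245,.187],[.588,.1245,.187],[.52,.1,.222]]))
E
```

```text
[0.56400339 0.12117093 0.29940919] [-0.00399057  0.00146405  0.99997646 -0.00538583] [-0.24449176  0.52042145 -0.52880749]
[[282.18186863 208.52217277]
 [282.09039504 239.90360626]
 [240.00004653 156.09067457]]
```

View pics/w1.png

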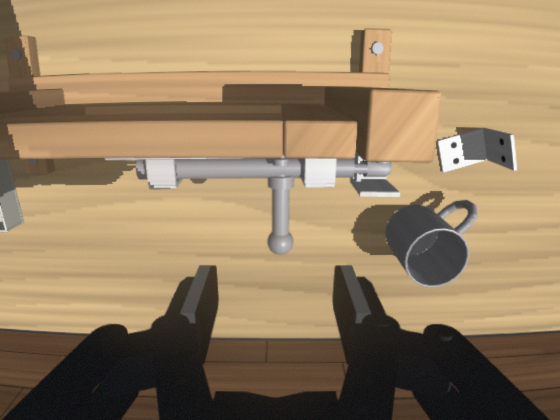

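>>> step_arm(
  motion=[
    [[0.1,0.3,-2,0.3,-0.2,0],[0,0,-2,0.3,-0.2,0],[0,0,-2,0,0,0],[0,0,-2,0,0,0],[0,0,-1.5,0,0,0],[0,0,-1,0,0,0],[0,0,0,0,0,0]],
  ],
  newtons=20,
)

```text
time: 2.53
tcp_pos: [0.559, 0.1288, 0.1929]
ee_rot: [0.001, -0.004, 1.0, 0.001]
force: [-0.8, -0.2, -0.1]
finger_gap: 0.0511
```

```bash
python3 - <<'E'
from h import *
st=get_state(); print(st["tcp_pos"],st["ee_rot"],st["force"])
cv2.imwrite("pics/w2.png",camera("wrist"))
E
```

```text
[0.55901677 0.12881506 0.19290704] [ 8.92428719e-04 -3.56700942e-03  9.99992954e-01  7.56158664e-04] [-0.7642407  -0.19931704 -0.11584021]
```

View pics/w2.png

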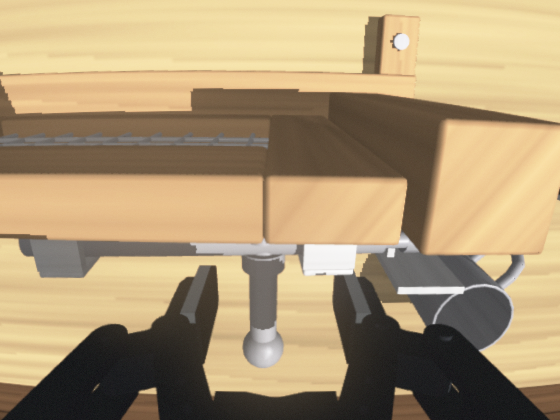

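```bash
python3 - <<'E'
from h import *
c=cam("wrist")
for u in [(263,348),(262.5,320),(263,280)]: print(onz(c,u,.187))
for u in [(100,236),(235,240)]: print(onz(c,u,.222))
for u in [(440,252),(540,250)]: print(onz(c,u,.228))
E
```

```text
[0.59084718 0.12315553 0.187     ]
[0.5751007  0.12304161 0.187     ]
[0.55460441 0.12339271 0.187     ]
[0.51902813 0.07500023 0.222     ]
[0.5198784  0.11625909 0.222     ]
[0.52081743 0.17606866 0.228     ]
[0.52056661 0.20812136 0.228     ]
```

>>> step_arm(
  motion=[
    [[0.7,-0.5,-0.5,0,0,-0.4],[0,0,-0.5,0,0,0],[0,0,0,0,0,0],[0,0,0,0,0,0]],
  ],
)

```text
time: 2.92
tcp_pos: [0.5692, 0.1244, 0.1865]
ee_rot: [0.005, -0.0, 1.0, 0.001]
force: [-0.6, 0.0, -0.3]
finger_gap: 0.0513
```

>>> step_arm(
  motion=[
    [[-0.4,-0.05,-0.4,0,0,0],[0,0,0,0,0,0],[0,0,0,0,0,0]],
  ],
)

```text
time: 3.17
tcp_pos: [0.566, 0.1237, 0.1835]
ee_rot: [0.006, -0.0, 1.0, 0.002]
force: [-0.5, -0.7, 0.0]
finger_gap: 0.0512
```

Close gently.

>>> step_arm(
  motion=[
    [[0,0,0,0,0,0],[0,0,0,0,0,0],[0,0,0,0,0,0],[0,0,0,0,0,0],[0,0,0,0,0,0],[0,0,0,0,0,0]],
  ],
  grip=1,
  newtons=20,
)

```text
time: 3.67
tcp_pos: [0.5658, 0.1237, 0.184]
ee_rot: [0.006, -0.0, 1.0, 0.002]
force: [-0.4, -0.2, -0.9]
finger_gap: 0.0113
```

```bash
python3 - <<'E'
from h import *
st=get_state(); print(st["tcp_pos"],st["ee_rot"],st["force"],st["finger_gap"])
cv2.imwrite("pics/w3.png",camera("wrist"))
E
```

```text
[0.56578609 0.12371    0.1840425 ] [ 6.26554498e-03 -6.04654685e-05  9.99979110e-01  1.58729882e-03] [-0.35803179 -0.16102609 -0.89639358] 0.011324139644166146
```

View pics/w3.png

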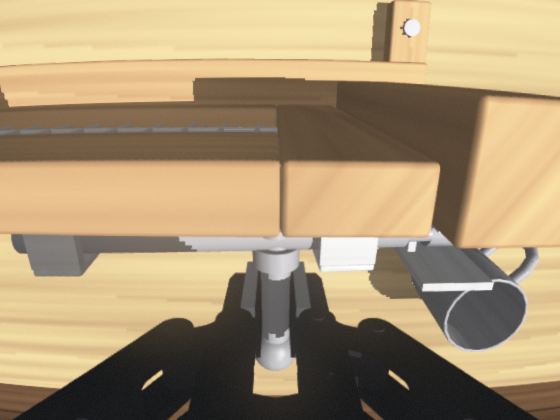

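The bar sits between both pads, at about (273,300), with the ball beyond at (274,352). The gap reads 11 mm, so the grip holds. Next is the 8 mm lift.

>>> step_arm(
  motion=[
    [[0,0,0.3,0,0,0],[0,0,0.3,0,0,0],[0,0,0.2,0,0,0],[0,0,0,0,0,0]],
  ],
  newtons=30,
)

```text
time: 4.05
tcp_pos: [0.5654, 0.124, 0.1907]
ee_rot: [0.005, 0.0, 1.0, 0.002]
force: [1.8, -0.3, -4.5]
finger_gap: 0.0111
```

```bash
python3 - <<'E'
from h import *
st=get_state(); print(st["tcp_pos"],st["ee_rot"],st["force"],st["finger_gap"])
cv2.imwrite("pics/w4.png",camera("wrist"))
E
```

```text
[0.56543328 0.12396871 0.19073336] [5.14305781e-03 1.38325942e-04 9.99985083e-01 1.83428037e-03] [ 1.78913582 -0.31169743 -4.53392637] 0.01105655312102302
```

View pics/w4.png

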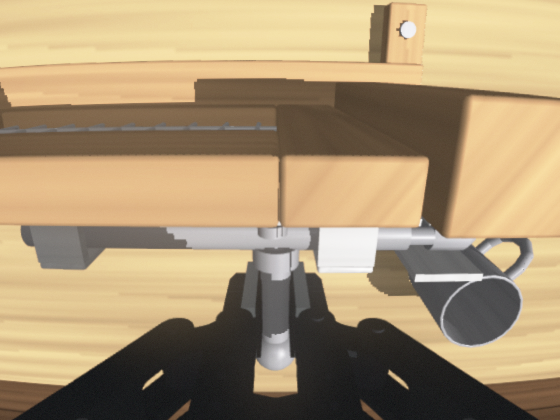

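>>> step_arm(
  motion=[
    [[0,-0.1,0.12,0,0,0],[0,-0.2,0,0,0,0],[0,-0.3,0,0,0,0],[0,0,0,0,0,0]],
  ],
)

```text
time: 4.43
tcp_pos: [0.5654, 0.1184, 0.1914]
ee_rot: [0.005, 0.0, 1.0, 0.003]
force: [0.8, -1.7, -4.4]
finger_gap: 0.0108
```

>>> step_arm(
  motion=[
    [[0,-0.4,0,0,0,0],[0,-0.5,0,0,0,0],[0,-0.5,0,0,0,0],[0,-0.5,0,0,0,0],[0,0,0,0,0,0]],
  ],
)

```text
time: 4.85
tcp_pos: [0.5652, 0.0974, 0.1911]
ee_rot: [0.005, 0.0, 1.0, 0.003]
force: [1.1, -0.5, -5.1]
finger_gap: 0.0105
```

>>> step_arm(
  motion=[
    [[0,-0.5,0,0,0,0],[0,-0.5,0,0,0,0],[0,-0.4,0,0,0,0],[0,-0.2,0,0,0,0],[0,0,0,0,0,0]],
  ],
)

```text
time: 5.27
tcp_pos: [0.5652, 0.0796, 0.1907]
ee_rot: [0.005, 0.001, 1.0, 0.003]
force: [0.9, 4.0, -4.9]
finger_gap: 0.0106
```

```bash
python3 - <<'E'
from h import *
st=get_state(); print(st["tcp_pos"],st["ee_rot"],st["force"],st["finger_gap"])
cv2.imwrite("pics/w5.png",camera("wrist"))
t=camera("top")
cv2.imwrite("pics/top5.png",cv2.resize(t[140:250,175:345],None,fx=4.6,fy=4.6,interpolation=cv2.INTER_CUBIC))
E
```

```text
[0.56517782 0.07963936 0.19072063] [4.59835243e-03 7.25737300e-04 9.99983318e-01 3.41930814e-03] [ 0.87835645  4.01072265 -4.8854155 ] 0.010619207869274762
```

View pics/w5.png

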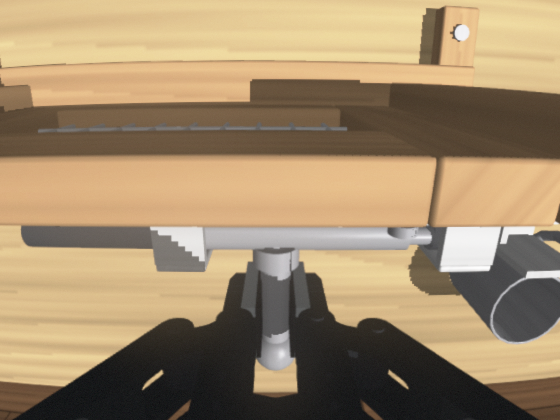

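View pics/top5.png

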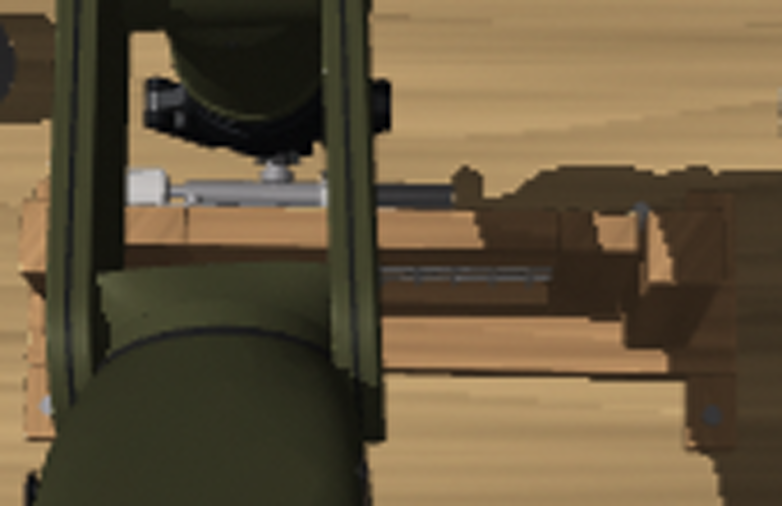

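>>> step_arm(
  motion=[
    [[0.35,-0.08,0,0,0,-1],[0.68,-0.18,0,0,0,-2],[0.67,-0.2,0,0,0,-2],[0.66,-0.23,0,0,0,-2],[0,0,0,0,0,0]],
  ],
)

```text
time: 5.78
tcp_pos: [0.5868, 0.0739, 0.1901]
ee_rot: [0.002, 0.064, 0.998, 0.003]
force: [0.4, 1.5, -4.5]
finger_gap: 0.011
```

```bash
cat > chk.py <<'E'
from h import *
st=get_state(); p=st["tcp_pos"]; h=np.array([.524,-.117]); v0=np.array([.0413,.1965]); v=p[:2]-h
print("arm phi",np.degrees(np.arctan2(v0[1],v0[0])-np.arctan2(v[1],v[0])),"r",np.hypot(*v),np.hypot(*v0))
y=rot(st["ee_rot"]).as_matrix()[:,1]; print("yaw",np.degrees(np.arctan2(y[1],y[0])),p,st["force"],st["wrist_torque"],st["finger_gap"],st["time"])
E
python3 chk.py
```

```text
arm phi 6.353619341444882 r 0.20096673073163035 0.20079327677987627
yaw 82.69276168315706 [0.58684613 0.07388738 0.1901041 ] [ 0.43466912  1.4630219  -4.5291941 ] [ 0.23967177 -0.13542714  0.12225551] 0.011003710037854426 5.7833
```

>>> step_arm(
  motion=[
    [[0.66,-0.25,0,0,0,-2],[0.65,-0.26,0,0,0,-2],[0.64,-0.28,0,0,0,-2],[0.63,-0.3,0,0,0,-2],[0.62,-0.32,0,0,0,-2],[0.61,-0.35,0,0,0,-2],[0.6,-0.37,0,0,0,-2],[0,0,0,0,0,0]],
  ],
)

```text
time: 6.45
tcp_pos: [0.63, 0.0537, 0.1896]
ee_rot: [-0.0, 0.184, 0.983, 0.001]
force: [1.4, 1.1, -4.2]
finger_gap: 0.0108
```

```bash
python3 chk.py; python3 - <<'E'
from h import *
cv2.imwrite("pics/w6.png",camera("wrist"))
t=camera("top")
cv2.imwrite("pics/top6.png",cv2.resize(t[120:250,130:345],None,fx=3.6,fy=3.6,interpolation=cv2.INTER_CUBIC))
E
```

```text
arm phi 19.964692068484513 r 0.20092632523285017 0.20079327677987627
yaw 68.76738247082027 [0.62998134 0.0537025  0.18960131] [ 1.39445862  1.09800825 -4.21355064] [ 0.22839678 -0.23066778  0.21783675] 0.010831973679710477 6.45
```

View pics/w6.png

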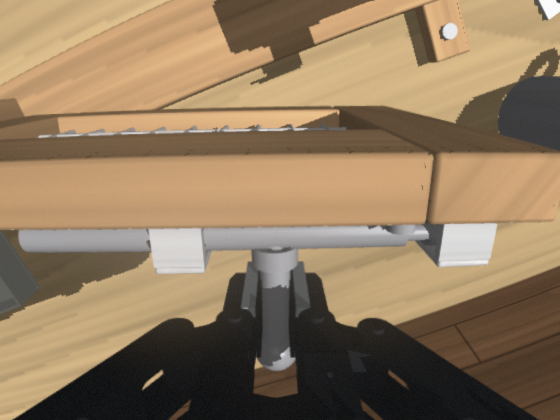

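View pics/top6.png

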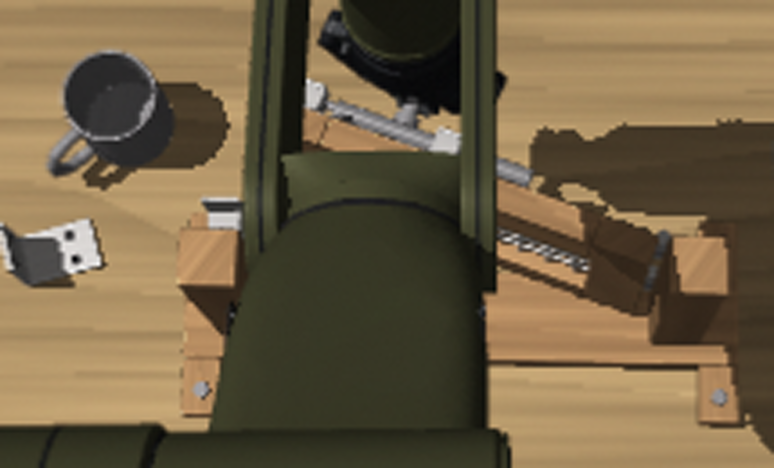

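Both pictures show the gate open by about 20° with the bar still gripped at (275,310). The mug and bracket have not moved. I'll let it settle, check that it holds, and hand in.

>>> step_arm(
  motion=[
    [[0.2,-0.1,0,0,0,-0.6],[0,0,0,0,0,0],[0,0,0,0,0,0],[0,0,0,0,0,0],[0,0,0,0,0,0],[0,0,0,0,0,0],[0,0,0,0,0,0],[0,0,0,0,0,0],[0,0,0,0,0,0]],
  ],
)

```text
time: 7.3
tcp_pos: [0.6286, 0.0545, 0.1895]
ee_rot: [-0.002, 0.186, 0.983, 0.001]
force: [1.4, 1.3, -6.5]
finger_gap: 0.0111
```

```bash
python3 chk.py; python3 -c "
from station import *
import numpy as np
print(np.abs(get_state()['dq']).max()); print(job_done())"; python3 chk.py
```

```text
arm phi 19.510220836845196 r 0.20092170900307807 0.20079327677987627
yaw 68.55476272271531 [0.6286216  0.05453383 0.18946724] [ 1.36078684  1.34657236 -6.52829234] [ 0.23800025 -0.37435491  0.3975045 ] 0.011118318480256708 7.3
0.0019582218748114616
the job is handed in; nothing more can be done
None
the job is handed in; nothing more can be done
```

The job is handed in; `job_done` reported no verdict, so the result rests on my own readings. I gripped the bolt handle from above and raised it about 7 mm. I then drew it straight back about 44 mm with the gate shut and swung the gate open along its hinge arc, still holding the handle.

My last checks, at 7.3 s of the 38 s allowed:
- **Gate:** open about 0.34 rad by the arm's position on the arc, or about 0.37 rad by the tool's turn. The range is 0.22 to 0.60. The arm was still, with the fastest joint at 0.002 rad/s.
- **Bolt:** drawn about 44 mm as judged from handle travel, with a 4 N push at the stop. I did not read the joint itself. The radius from the hinge stayed at 0.201 m through the swing, so it was not slipping back.
- **Grip:** the gap stayed at 11 mm around the 12 mm bar, with 30 N commanded. The measured force on the tool never passed about 7 N in the readings between moves. The keeper's force is not measured directly.
- **Bystanders:** the mug and bracket looked unmoved in the last top picture. The tray and C-clamp were not in that crop, but the arm never worked low near them.

**Disagreements:** the weight on the hand read 4 to 6.5 N, against the 3 N given. The small sideways forces did not clearly show the spring's pull. My last row, meant to open the gate slightly more, was not held, and the arm settled back about 1 mm.

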